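# Draw out the mug drainer by one hole and put the last mug in

## Robot

A 6-joint arm with a two-finger parallel gripper is mounted at the origin on a cart in front of the work surface, level with it; the furniture and walls round the work are solid. World frame = base frame: x ahead of the robot, y to its left, z up, the work surface at z = 0. Lengths are in mm, angles in degrees, forces in N, time in s.
With the tool pointing down it reaches from about 300 to 850 mm from the base axis. Payload 4.2 kg.
Tool frame: the origin (TCP) lies between the finger pads; the fingertips stand 14 mm ahead of it and the grasp point (between the pads) lies 5 mm behind it; z points along the fingers, y is the line along which they close (so a half turn about z gives the same grasp; the last joint's range is limited). The gripper opens to 91 mm and grips with 3 to 60 N. Pads are 32 mm wide; open, the fingers measure 118 mm over their backs; the gripper's body (76 mm by 178 mm) begins 60 mm behind the grasp point.
Start: joints at [62.911, 18.312, 89.639, -0, 72.044, -1.146], TCP at [251.558, 517.069, 227.976] pointing down, gripper open.
Joint ranges: [-177.97, 177.97], [-48.28, 115.42], [12.27, 149.76], [-77.06, 257.06], [2.81, 150.46], [-146.56, 146.56]. Speed limits (degrees/s): [147.25, 147.25, 180, 180, 180, 180].

## Interface

Orientations are given as [roll, pitch, yaw] about the fixed x, y, z axes, in that order (R = Rz(yaw) Ry(pitch) Rx(roll)).
In Python, from workcell import * gives the robot as it stands. The module is installed in compiled form; this text tells all that it offers.
- The arm moves only by the tool send_rows, never from a script. Its argument "deltas" is a list of rows, each a list of 2 entries, a list of its own where there are three numbers: the shift along the tool's x, y, z normalised to -1 to 1, where 1 is 0.5 m, then the turn, a rotation vector about the tool's x, y, z normalised to -1 to 1, where 1 is 0.5 rad. A call has 1 to 10 rows; each row shifts and turns the commanded pose from where the row before left it, along the tool's axes as they then stand; what a row does not reach is not made up. A row lasts 1/10 s, in which the tool goes at most 50 mm and 8.59 degrees, less where a joint would pass 70% of its speed; a pose out of reach is approached as far as the arm can. A call with a number of a shift or a turn outside -1 to 1 is refused whole. A call with a gripper value outside its range is refused whole. "grip" is the closure, from 0 (fully open) to 1 (shut), set as the call begins (left out, the last holds). The fingers move at their own pace and stop on an object; "grip_force" is the grip in N (left out, the last holds). Time passes only in rows, so rows that do not move let the fingers close. It gives the time, the measured TCP pose, the force, the opening and the grip force at its end, in the units of the state.
- state(): the state, without advancing time (a new reading comes with each control period).
- grab_frame(name): name is "scene" or "top"; returns the picture (384x512x3 uint8, red, green, blue); there is no depth.
- calibration(name): a dict with "mtx" (3x3 intrinsics, pixels), "R" (3x3) and "t" (3): a world point X has camera coordinates R X + t. Camera axes: x right, y down, z forward; pixel columns grow to the right and rows downward; lengths in mm; the calibration is good to about 2 mm. A picture is of the moment at which its call begins. calibration takes no time and is no camera call.
- job_done(): hands the job in; it is judged then, once.
Trained networks look in the newest picture that a camera, given by its name, has taken for a name from the list of things; names that differ only in an ending like _2 or _b are one class to them, and where a whole thing is asked for, a point or a joint stands for the part that bears it (a point fixed in the world has none). Each returns a list of dicts, best first, with "p" (0 to 1); they miss things now and then, are a little off and sometimes report something else, mostly with a low value. They report only what shows in the picture. A call takes as long as a camera call. They do not tell look-alikes from the thing itself.
- trace(camera, label): "pixels" (384x512 bool, what is visible of it) and "bbox" ([left, top, width, height] in pixels, round what is visible of it).
The state is a dict: "time_s": time; "qpos": joint angles; "qvel": joint speeds; "effort": joint torques, N m; "ee_pos": TCP position; "ee_rot": TCP orientation; "force": force on the tool from outside, world axes, zero at the start; "torque": the same for the moment, N m; "gripper_width": finger opening in mm; "gripper_force": force on a finger pad.
Only numpy, scipy, OpenCV 4.12 (cv2) and the standard library are available. Lean on these libraries where they do the work, as an engineer would, in place of code of your own. Each camera call takes 0.05 s, during which the arm holds its last target. There are 200 camera calls.

## Task

Make room in the extending mug drainer for the mug still standing among the clutter on the worktop (not those under the plate rack): first move the spice jar that stands in the way of the drainer's sliding end to a free spot on the worktop, upright, without knocking or pushing it against the drainer. Then press in the spring button on the drainer's front rail, draw the sliding end out until the button snaps out through the next hole, and stand that mug gently and upright in the new bay with its handle to the front, the side where the button is. Leave the two mugs in the drainer, the glass and the flat tin where they are.

Things in the scene. Friction and masses are not known exactly. Their poses are not given: they have to be found in the camera images.
- mug_rack: Extending mug drainer, a low steel frame with a grey tray; fixed. Origin on the worktop; x from front rail to rear rail (192 mm over all), y along the row of mugs (from +164 mm to the sliding end, -119 mm closed), z up. Wire dividers, 51 mm high, at y = +52 and -48 mm; two bays hold mugs, the third is beyond y = -48 mm. 138 mm clear between the rails. Tray floor 6 mm up.
- rack_slide (a joint): How far the sliding end (sleeves, end bar, its part of the tray) is drawn out along the drainer's -y, in m: 0 closed, 0.050 at the next hole, 0.100 at the one after. It drags with about 2 N and is locked while the button stands out through a hole (play about 1 mm either way).
- rack_button (a joint): How far the button is pressed in, in m: 0 standing out 5 mm, 0.005 flush with the sleeve, 0.008 at most. Spring 3 N at first, 6 N when flush. Once it is flush, drawing the sleeve with about 10 N cams the domed tip under the sleeve wall; it springs out by itself at the next hole.
- button_tip (a point): Tip of the domed steel button, 10 mm across, on the front face of the front sleeve, at x = -98, y = -78, z = 55 mm in the drainer's frame; pressed along the drainer's +x. It does not travel with the sleeve. Pinching the sleeve from above across it here puts one pad on the button and presses it flush; the same grip can draw the sleeve.
- front_sleeve (a point): Centre of the section of the sliding front sleeve at its first hole (over the button while closed), x = -81, z = 55 mm in the drainer's frame; moves with the sliding end. The sleeve is a square steel tube 24 x 24 mm along y, top 67 mm up, reaching 41 mm to -y and 123 mm to +y of this point.
- end_bar (a point): Middle of the sliding end's cross bar (12 mm thick, top 62 mm up), 112 mm to -y of the drainer's origin while closed; moves with the sliding end. Its inner face bounds the third bay: 55 mm wide closed, 105 mm after one hole.
- new_bay (a point): Centre of the floor of the third bay as it is after drawing out one hole: x = 0, y = -103, z = 4 mm in the drainer's frame. Fixed to the drainer. Behind the drainer a cutlery basket hangs from the plate rack, its bottom 150 mm above the worktop, about x = 0.74 to 0.86, y = -0.13 to 0.0 m (world): keep the gripper clear of it.
- stray_mug: The mug standing on the worktop, outside the drainer: straight, 98 mm high, 84 mm across, one handle, 0.3 kg. Origin under the middle of its outline with handle (117 mm along its x, 84 mm along y), z up. The handle points to its -x, so with its x along the drainer's x the handle is to the front. Wall 5 to 10 mm thick, open rim that can be pinched from above.
- mug_centre (a point): Centre of the underside of the stray mug's round body (radius 42 mm), 16.5 mm from the mug's origin along its x.
- mug_handle (a point): Middle of the stray mug's handle grip, at x = -50, y = -9.5, z = 50 mm in the mug's frame; the handle is 13 mm thick, reaches out to x = -58 mm and from 12 to 87 mm in height.
- mug_red: Mug standing in the drainer's end bay (+y), 94 mm high, 86 mm across, handle to the front (its -x). Stays where it is.
- mug_dark: Mug standing in the drainer's middle bay, 91 mm high, 80 mm across, handle to the front (its -y). Stays where it is.
- spice_jar: Glass spice jar with a dark screw cap, 44 mm across, 105 mm high, 0.11 kg, standing just beyond the sliding end, in the way of it; origin under its centre. To be set aside on the worktop: the patch x = 0.41 to 0.64, y = -0.42 to -0.04 m (world) has nothing on it but the listed things, and all of it is level.
- tumbler: Clear drinking glass, 77 mm across, 94 mm high, standing on the worktop; origin under its centre. Stays where it is.
- flat_tin: Flat round tin, 86 mm across, 40 mm high, standing on the worktop; origin under its centre. Stays where it is.
Mind the look-alikes: they are no part of the job. Leave any yellow look-alike of the spice_jar alone.

How it is judged (in metres and radians):
On the way, in this order (a step that is already met when the one before it is completed fails the run):
1. the button is pressed in, flush with the rail (value of joint rack_button above 0.004 m), for 0.1 s.
2. the sliding end is drawn out by one hole and the button has snapped out through it (value of joint rack_slide between 0.046 and 0.054 m and value of joint rack_button below 0.0015 m), for 0.2 s.
At the end, for the whole second after the job is handed in: The sliding end is out by one hole (50 mm, +-4), button standing out; the stray mug stands at rest on the third bay's floor, upright (7 deg), handle to the front within about 34 deg; the spice jar stands upright on the worktop (7 deg), at rest (all of step 2 and y of mug_centre in the frame of mug_rack between -0.121 and -0.086 m and x of mug_centre in the frame of mug_rack between -0.03 and 0.035 m and z of mug_centre in the frame of mug_rack below 0.01 m and angle between each of stray_mug, spice_jar's own z axis and vertical below 0.12 rad and x of mug_handle in the frame of mug_rack below -0.02 m and angle between the x axis of stray_mug and the x axis of mug_rack, either way round below 0.6 rad and linear speed of each of stray_mug, spice_jar below 0.02 m/s and height (world z) of spice_jar between -0.005 and 0.006 m); the robot touches nothing.
It fails at once if a mug already in the drainer is shifted more than 25 mm or tipped (distance of any of mug_red, mug_dark from where it was at the start of the episode above 0.025 m or angle between any of mug_red, mug_dark's own z axis and vertical above 0.25 rad).
It fails at once if the glass or the flat tin is shifted more than 25 mm or tipped (distance of any of tumbler, flat_tin from where it was at the start of the episode above 0.025 m or angle between tumbler's own z axis and vertical above 0.25 rad).
It fails at once if the mug is dropped or banged into the drainer (more than 60 N) (contact force between stray_mug and mug_rack above 60 N).
It fails at once if the spice jar is knocked or pushed against the drainer (contact force between spice_jar and mug_rack above 0.3 N).
It also fails if it takes over 67 s, if anything falls off the work surface, if the arm or the gripper's body presses on something with over 40 N, if the wrist force passes 120 N, or if a joint passes its speed limit or range.

## Working session

There is one attempt and no reset: what is moved stays moved. The work goes in short steps, Python scripts to look and compute and a tool call to move; the robot and the scene stay as the last step left them, time stands still between calls to the robot, and variables do not carry over. Pictures are saved under pics/ and viewed, at most 10 in all, crops included, and the job is handed in when it is done.

Besides the shell and the picture viewer there is one more tool, called after "Call:" by a JSON object that holds its "fn" and its "kwargs". send_rows: Moves the arm, as the interface text tells. Scaled input: -1 to 1 covers 0.5 m each way for a shift and 0.5 rad each way for a turn. Its arguments: {"type":"object","properties":{"deltas":{"type":"array","items":{"type":"array"}},"grip":{"type":"number"},"grip_force":{"type":"number"}},"required":["deltas"]}

```bash
mkdir -p pics; ls; python3 - <<'E'
from workcell import *
import cv2,numpy as np
print(state())
for n in("scene","top"):
    f=grab_frame(n); cv2.imwrite(f"pics/{n}0.png",cv2.resize(f[:,:,::-1],(800,600),interpolation=cv2.INTER_CUBIC))
    c=calibration(n); print(n,c)
    for l in["mug_rack","stray_mug","spice_jar","tumbler","flat_tin","mug_red","mug_dark","button_tip","end_bar"]:
        for d in trace(n,l)[:3]:
            ys,xs=np.nonzero(d["pixels"]); print(l,round(d["p"],2),d["bbox"],xs.mean().round(1) if len(xs) else 0,ys.mean().round(1) if len(ys) else 0)
E
```

```text
pics
{'time_s': 0.0, 'qpos': array([ 6.29121628e+01,  1.83504684e+01,  8.97058898e+01, -1.32296870e-03,
        7.20430860e+01, -1.14610083e+00]), 'qvel': array([ 0.03408523, -0.00586633,  0.01578072, -0.03572766,  0.1146014 ,
        0.05761759]), 'effort': array([ 4.53368903e-04, -4.12458944e+01, -2.31968129e+01,  7.26666790e-02,
        4.56206140e-02, -1.35862451e-04]), 'ee_pos': array([251.32878175, 516.63615611, 227.13550859]), 'ee_rot': array([-1.79900551e+02, -7.31506557e-04,  1.54058672e+02]), 'force': array([-0.25269169,  0.50785361, -1.26480137]), 'torque': array([-0.02298688, -0.0305383 ,  0.00295819]), 'gripper_force': 0.0, 'gripper_width': 91.11501170938043}
scene {'mtx': array([[405.74338307,   0.        , 254.81621929],
       [  0.        , 405.74338307, 194.33234176],
       [  0.        ,   0.        ,   1.        ]]), 'R': array([[ 0.79271682, -0.609326  ,  0.01794079],
       [-0.4111763 , -0.55619376, -0.72220673],
       [ 0.45003789,  0.56512859, -0.69144456]]), 't': array([-455.4663597 ,  220.88518284,  992.51034806])}
stray_mug 0.67 [226.3, 121.4, 38.5, 30.7
[... 644 characters left out ...]
1.        ]]), 'R': array([[ 0.10581961, -0.99436385, -0.00653786],
       [-0.97322771, -0.10221678, -0.20586294],
       [ 0.20403439,  0.02814716, -0.97855899]]), 't': array([-132.31814905,  489.68869731, 1274.84899101])}
mug_rack 0.85 [131.6, 88.9, 112.8, 113.7] 192.2 148.8
stray_mug 0.7 [269.1, 198.0, 33.8, 34.1] 288.0 216.5
spice_jar 0.8 [353.2, 159.5, 24.5, 24.4] 364.5 170.8
spice_jar 0.67 [222.6, 181.5, 14.8, 21.6] 229.5 192.8
tumbler 0.83 [288.3, 151.1, 33.2, 35.7] 305.2 167.6
flat_tin 0.87 [325.5, 192.1, 34.9, 31.6] 344.1 208.5
mug_red 0.72 [152.7, 103.3, 36.1, 42.7] 168.3 120.6
mug_dark 0.78 [178.8, 123.3, 32.5, 37.2] 193.6 141.8
end_bar 0.89 [160.4, 110.8, 84.9, 89.7] 208.7 160.6
```

View pics/scene0.png

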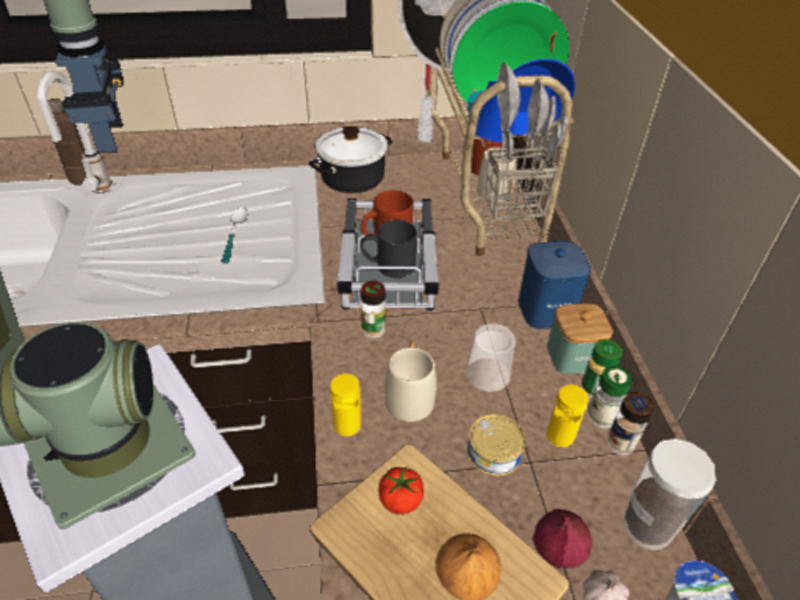

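View pics/top0.png

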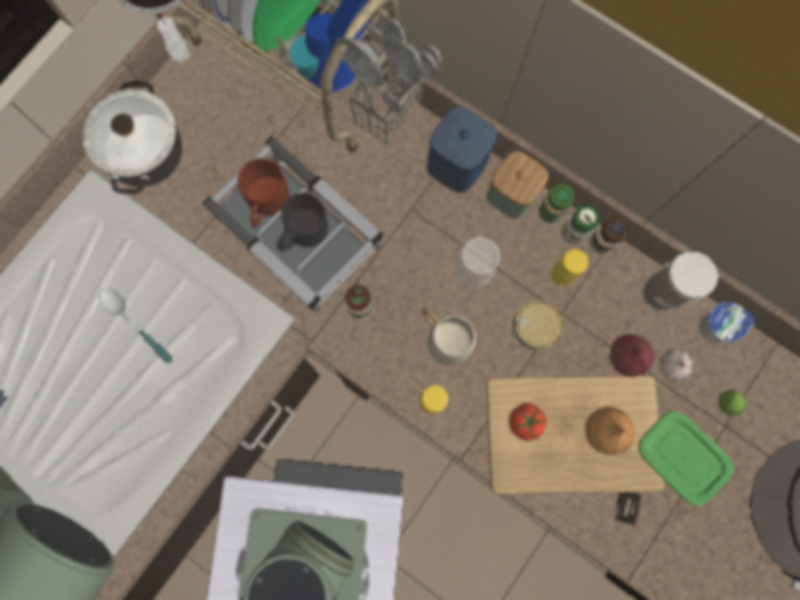

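Scene picture: the spice jar (red-brown cap, green label) is at about (373,308) of 800 px, just in front of the drainer's sliding end, and at (358,300) in the top view. The cream stray mug is at (411,385), top (453,340), and its handle points away toward the drainer. Look-alikes are the yellow jars at scene (346,405) and (567,415), and the row of jars at the right, (603,365) to (630,425). The mugs in the drainer, (393,215) and (397,245), and those under the rack are not wanted. I choose the jar at (373,308) and the mug at (411,385), and will check both with a crop and an overlay.

```bash
cat > h.py <<'E'
from workcell import *
import cv2,numpy as np
C={n:calibration(n) for n in("scene","top")}
def proj(n,X):
    c=C[n]; X=np.atleast_2d(X); p=(X@c["R"].T+c["t"])@c["mtx"].T; return p[:,:2]/p[:,2:]
def back(n,uv,z):
    c=C[n]; d=c["R"].T@np.linalg.solve(c["mtx"],[uv[0],uv[1],1.]); o=-c["R"].T@c["t"]
    return o+d*(z-o[2])/d[2]
def Rz(a):
    c,s=np.cos(a),np.sin(a); return np.array([[c,-s,0],[s,c,0],[0,0,1]])
def best(n,l): 
    return trace(n,l)
def cyl(r,h,k=40):
    t=np.linspace(0,2*np.pi,k); return np.vstack([np.c_[r*np.cos(t),r*np.sin(t),0*t+z] for z in (0,h)])
E
python3 - <<'E'
from h import *
from scipy.optimize import least_squares,minimize
def near(n,l,uv):
    ds=trace(n,l); ds=[d for d in ds if np.hypot(*(np.array(d["bbox"][:2])+np.array(d["bbox"][2:])/2-uv))<14]
    return ds[0] if ds else None
def bb(p): return np.r_[p.min(0),p.max(0)]
f={n:grab_frame(n) for n in("scene","top")}
for l,r,h,su,tu in[("spice_jar",22,105,(238,198),(229.5,193)),("tumbler",38.5,94,(314,228),(305,168)),("flat_tin",43,40,(317,285),(343,208))]:
    res=[];
    ms={n:near(n,l,u) for n,u in(("scene",su),("top",tu))}
    def fun(q):
        o=[]
        for n,d in ms.items():
            if d is None: continue
            b=np.array(d["bbox"]); o.append(bb(proj(n,cyl(r,h)+[q[0],q[1],0]))-np.r_[b[:2],b[:2]+b[2:]])
        return np.concatenate(o)
    s=least_squares(fun,back("top",tu,h/2)[:2],loss="soft_l1"); print(l,s.x.round(1),fun(s.x).round(1))
d=near("top","mug_rack",(188,146)); m=d["pixels"].astype(np.uint8)
hull=cv2.convexHull(np.argwhere(m)[:,::-1].astype(np.int32)).reshape(-1,2)
rect=cv2.minAreaRect(hull); q=cv2.boxPoints(rect); print("rect",q.round(1).tolist())
for p in q: print(back("top",p,60).round(0))
# hull fit: model box outline x+-96,y -119..164, z 0..67
im=np.array([[x,y,z] for x in(-96,96) for y in(-119,164) for z in(10,64)],float)
def cost(p):
    pr=proj("top",im@Rz(p[2]).T+[p[0],p[1],0]); a=np.zeros(m.shape,np.uint8)
    S=4; hh=cv2.convexHull((pr*S).astype(np.float32)).reshape(-1,2)
    A=cv2.fillConvexPoly(np.zeros((384*S,512*S),np.uint8),np.round(hh).astype(np.int32),1); return float((A!=M).sum())
M=cv2.resize(cv2.fillConvexPoly(np.zeros((384,512),np.uint8),hull,1),None,fx=4,fy=4,interpolation=cv2.INTER_NEAREST)
ctr=back("top",q.mean(0),40); 
bestr=None
for a in np.radians(np.arange(-80,81,10)):
    p0=ctr+Rz(a)@[0,-22,0]; c=cost([p0[0],p0[1],a])
    if bestr is None or c<bestr[0]: bestr=(c,[p0[0],p0[1],a])
r=minimize(cost,bestr[1],method="Nelder-Mead",options=dict(initial_simplex=np.array(bestr[1])+np.array([[0,0,0],[10,0,0],[0,10,0],[0,0,.1]])))
print("rack",r.x.round(2),np.degrees(r.x[2]),r.fun,M.sum())
p=r.x; S=5
v=f["top"][80:240,120:320,::-1]; 
g=cv2.resize(v,None,fx=4,fy=3.75,interpolation=cv2.INTER_CUBIC)
def dr(pts,c):
    u=proj("top",pts)-[120,80]; u=u*[4,3.75]+2; cv2.polylines(g,[u.astype(np.int32)],False,c,1)
T=lambda L:np.array(L,float)@Rz(p[2]).T+[p[0],p[1],0]
dr(T([[-93,-119,67],[-93,45,67],[-69,45,67],[-69,-119,67],[-93,-119,67]]),(0,0,255))
dr(T([[93,-119,67],[93,45,67],[69,45,67],[69,-119,67]]),(0,0,255))
dr(T([[-96,-119,0],[-96,164,0],[96,164,0],[96,-119,0],[-96,-119,0]]),(0,255,0))
dr(T([[-69,52,51],[69,52,51]]),(255,0,0));dr(T([[-69,-48,51],[69,-48,51]]),(255,0,0));dr(T([[-69,-106,62],[69,-106,62],[69,-118,62],[-69,-118,62]]),(255,255,0))
dr(T([[-98,-78,55],[-90,-78,55]]),(255,0,255))
cv2.imwrite("pics/rack1.png",g)
E
```

```text
spice_jar [476.  -45.2] [ 0.5  0.5 -4.9  1.9 -1.9 -0.4  0.8 -0.9]
tumbler [ 569.1 -256.4] [ 3.4 -0.5 -2.   0.5]
flat_tin [ 474.  -372.7] [ 0.9 -0.6 -1.9  1.5 -1.2  0.1  1.  -0.7]
rect [[128.3000030517578, 130.8000030517578], [176.0, 81.80000305175781], [248.0, 151.89999389648438], [200.1999969482422, 200.89999389648438]]
[629. 262.  60.]
[793. 146.  60.]
[602. -86.  60.]
[448.  31.  60.]
rack [604.39  71.09  -0.66] -37.85407326984808 2946.0 106480
```

View pics/rack1.png

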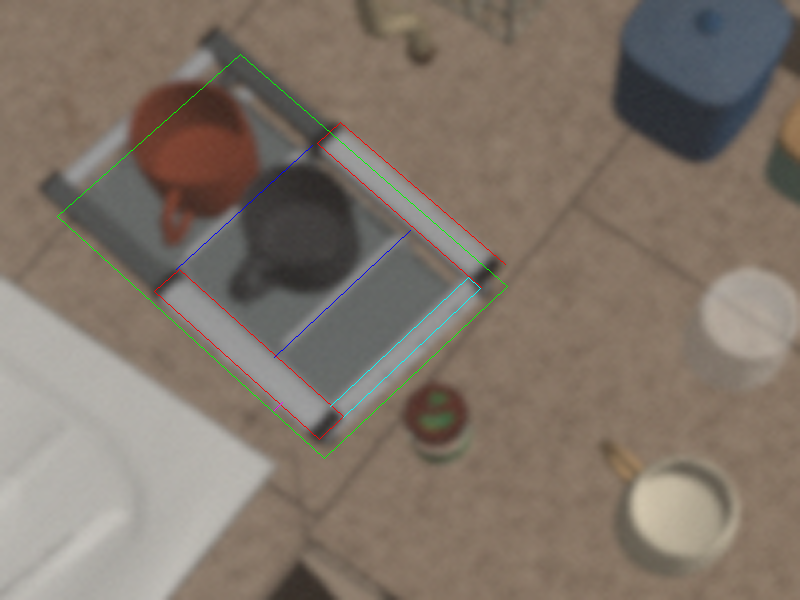

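The overlay fits the drainer well: the sleeves and the divider at crop (340,290) lie within about 3 mm. The jar's cap is at crop (436,415). The cream mug is at (682,508), with its handle at (620,457). Next I fit the mug and jar more exactly.

```bash
cat > fit.py <<'E'
from h import *
from scipy.optimize import minimize
S=4
def hullmask(P):
    A=np.zeros((384*S,512*S),np.uint8)
    for q in P:
        hh=cv2.convexHull(((q+.5)*S).astype(np.float32)); cv2.fillConvexPoly(A,np.round(hh).astype(np.int32),1)
    return A
def pick(n,l,uv,t=16):
    ds=[d for d in trace(n,l) if np.hypot(d["bbox"][0]+d["bbox"][2]/2-uv[0],d["bbox"][1]+d["bbox"][3]/2-uv[1])<t]
    return cv2.resize(ds[0]["pixels"].astype(np.uint8),None,fx=S,fy=S,interpolation=cv2.INTER_NEAREST) if ds else None
def mug_parts(q):
    R=Rz(q[2]); b=cyl(42,98)+[16.5,0,0]; h=np.array([[x,y,z] for x in(-58,-22) for y in(-16,-3) for z in(12,87)],float)
    return [p@R.T+[q[0],q[1],0] for p in(b,h)]
def jar_parts(q): return [cyl(22,105)+[q[0],q[1],0]]
def fit(parts,ms,x0,st):
    ms={n:m for n,m in ms.items() if m is not None}
    c=lambda q:sum(float((hullmask([proj(n,p) for p in parts(q)])!=m).sum())/m.sum() for n,m in ms.items())
    x0=np.array(x0,float); r=minimize(c,x0,method="Nelder-Mead",options=dict(initial_simplex=np.vstack([x0,x0+np.diag(st)]),xatol=.05))
    return r.x,r.fun
E
python3 - <<'E'
from fit import *
f={n:grab_frame(n) for n in("scene","top")}
mj={"scene":pick("scene","spice_jar",(239,198)),"top":pick("top","spice_jar",(229.5,193))}
for k in mj: print("jar",k,fit(jar_parts,{k:mj[k]},[476,-45],[8,8]))
J,_=fit(jar_parts,mj,[476,-45],[8,8]); print("jar",J)
mm={"scene":pick("scene","stray_mug",(261,245)),"top":pick("top","stray_mug",(287,216))}
c=back("top",(290.5,217),50); print(c)
best=None
for a in range(-180,180,30):
    o=c-Rz(np.radians(a))@[16.5,0,0]
    x,v=fit(mug_parts,mm,[o[0],o[1],np.radians(a)],[6,6,.2])
    if best is None or v<best[1]: best=(x,v)
print("mug",best,np.degrees(best[0][2]),"centre",(best[0]+np.r_[(Rz(best[0][2])@[16.5,0,0])[:2],0])[:2])
out=[]
for n,(x0,y0) in dict(scene=(190,160),top=(205,160)).items():
    g=cv2.resize(f[n][y0:y0+125,x0:x0+125,::-1],None,fx=3.2,fy=3.2,interpolation=cv2.INTER_CUBIC)
    for P in (mug_parts(best[0]),jar_parts(J)):
        for q in P:
            hh=cv2.convexHull(((proj(n,q)+.5-[x0,y0])*3.2).astype(np.float32)); cv2.polylines(g,[hh.astype(np.int32)],True,(0,0,255),1)
    out.append(g)
cv2.imwrite("pics/mj.png",np.hstack(out))
E
```

```text
jar scene (array([480.12158203, -45.37207031]), np.float64(0.06318306010928962))
jar top (array([480.76972294, -46.794981  ]), np.float64(0.1131161971830986))
jar [479.57632995 -46.3013463 ]
[ 430.80986028 -222.94289348   50.        ]
mug (array([ 441.52632275, -207.673508  ,   -2.4527542 ]), np.float64(0.31397702625522267)) -140.53246401307575 centre [ 428.7885725  -218.16158305]
```

View pics/mj.png

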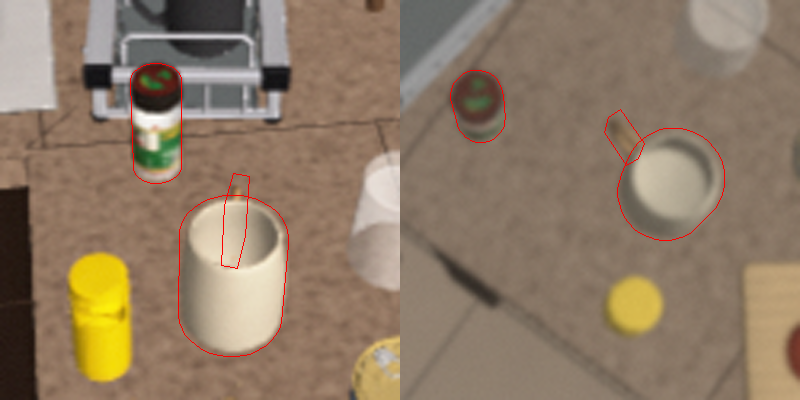

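The red outlines match the jar and the mug in both views. The jar is at (480,-46). The mug's body is at (429,-218), with its handle pointing to world +39.5°. Next I write a move planner that prints rows.

```bash
cat > plan.py <<'E'
# usage: plan.py x y z yaw [x y z yaw ...]  prints rows from the current pose through the waypoints (tool down)
import sys,numpy as np
from workcell import state
from scipy.spatial.transform import Rotation as Ro
s=state(); print("t",s["time_s"],s["ee_pos"].round(1),s["ee_rot"].round(2),"F",s["force"].round(1),"w",round(s["gripper_width"],1),round(s["gripper_force"],1))
p=np.array(s["ee_pos"],float); R=Ro.from_euler("xyz",s["ee_rot"],degrees=True)
a=[float(v) for v in sys.argv[1:]]; vmax=48.
if len(a)%4==1: vmax=a.pop()
for k in range(0,len(a),4):
    tp=np.array(a[k:k+3]); tR=Ro.from_euler("xyz",[180,0,a[k+3]],degrees=True)
    ang=(R.inv()*tR).magnitude(); n=max(1,int(np.ceil(max(np.linalg.norm(tp-p)/vmax,ang/0.148)-.02)))
    rows=[]
    for i in range(n):
        f=1/(n-i); sh=(R.inv().apply((tp-p)*f)/500).round(3); tu=(((R.inv()*tR).as_rotvec()*f)/.5).round(3)
        p=p+R.apply(sh*500); R=R*Ro.from_rotvec(tu*.5); rows.append([sh.tolist(),tu.tolist()])
    print(n,"rows to",a[k:k+4]); print(str(rows).replace("-0.0,","0,").replace("-0.0]","0]").replace("0.0,","0,").replace("0.0]","0]").replace(" ",""))
E
python3 plan.py 480 -46 200 52.15 480 -46 60 52.15
```

```text
t 1.75 [251.6 517.1 228. ] [180.    -0.   154.06] F [-0.2  0.1  0.3] w 91.3 0.0
13 rows to [480.0, -46.0, 200.0, 52.15]
[[[-0.069,-0.063,0.004],[0,0,0.274]],[[-0.077,-0.052,0.004],[0,0,0.274]],[[-0.084,-0.041,0.004],[0,0,0.274]],[[-0.089,-0.03,0.004],[0,0,0.274]],[[-0.092,-0.017,0.004],[0,0,0.273]],[[-0.093,-0.004,0.004],[0,0,0.274]],[[-0.093,0.008,0.005],[0,0,0.273]],[[-0.091,0.021,0.004],[0,0,0.274]],[[-0.088,0.033,0.005],[0,0,0.273]],[[-0.082,0.045,0.004],[0,0,0.274]],[[-0.075,0.056,0.005],[0,0,0.273]],[[-0.067,0.065,0.004],[0,0,0.274]],[[-0.058,0.074,0.005],[0,0,0.273]]]
3 rows to [480.0, -46.0, 60.0, 52.15]
[[[0,0,0.093],[0,0,0]],[[0,0,0.093],[0,0,0]],[[0,0,0.094],[0,0,0]]]
```

Call:
{"fn": "send_rows", "kwargs": {"deltas": [[[-0.069,-0.063,0.004],[0,0,0.274]],[[-0.077,-0.052,0.004],[0,0,0.274]],[[-0.084,-0.041,0.004],[0,0,0.274]],[[-0.089,-0.03,0.004],[0,0,0.274]],[[-0.092,-0.017,0.004],[0,0,0.273]],[[-0.093,-0.004,0.004],[0,0,0.274]],[[-0.093,0.008,0.005],[0,0,0.273]],[[-0.091,0.021,0.004],[0,0,0.274]],[[-0.088,0.033,0.005],[0,0,0.273]],[[-0.082,0.045,0.004],[0,0,0.274]]], "grip": 0}}

```text
time_s: 2.75
ee_pos: [427.6, 82.2, 207.2]
ee_rot: [180.0, -0.0, 75.3]
force: [0.6, 1.1, 0.2]
gripper_width: 90.9
gripper_force: 0.0
```

Call:
{"fn": "send_rows", "kwargs": {"deltas": [[[-0.075,0.056,0.005],[0,0,0.273]],[[-0.067,0.065,0.004],[0,0,0.274]],[[-0.058,0.074,0.005],[0,0,0.273]],[[0,0,0],[0,0,0]],[[0,0,0],[0,0,0]]]}}

```text
time_s: 3.25
ee_pos: [479.9, -46.8, 199.7]
ee_rot: [-179.9, -0.0, 52.1]
force: [-0.2, 0.4, -0.6]
gripper_width: 91.3
gripper_force: 0.0
```

```bash
python3 plan.py 480 -46 60 52.15
```

```text
t 3.25 [479.9 -46.8 199.7] [-179.94   -0.     52.06] F [-0.2  0.4 -0.6] w 91.3 0.0
3 rows to [480.0, -46.0, 60.0, 52.15]
[[[0,0,0.093],[-0.001,0,-0.001]],[[0.001,0,0.093],[-0.001,0,-0.001]],[[0,-0.001,0.093],[0,0,-0.001]]]
```

Call:
{"fn": "send_rows", "kwargs": {"deltas": [[[0,0,0.08],[0,0,0]],[[0,0,0.08],[0,0,0]],[[0,0,0.08],[0,0,0]],[[0,0,0.04],[0,0,0]],[[0,0,0],[0,0,0]]]}}

```text
time_s: 3.75
ee_pos: [477.3, -44.4, 57.6]
ee_rot: [-179.6, 0.2, 52.3]
force: [-1.7, 0.8, 0.5]
gripper_width: 91.3
gripper_force: 0.0
```

Call:
{"fn": "send_rows", "kwargs": {"deltas": [[[0,0,0],[0,0,0]],[[0,0,0],[0,0,0]],[[0,0,0],[0,0,0]],[[0,0,0],[0,0,0]],[[0,0,0],[0,0,0]],[[0,0,0],[0,0,0]],[[0,0,0],[0,0,0]],[[0,0,0],[0,0,0]]], "grip": 1, "grip_force": 10}}

```text
time_s: 4.55
ee_pos: [480.1, -46.2, 60.1]
ee_rot: [180.0, -0.0, 52.2]
force: [-0.5, 0.3, 2.8]
gripper_width: 43.7
gripper_force: 10.0
```

```bash
python3 plan.py 480 -46 150 52.15 590 -165 150 52.15 590 -165 61 52.15 36
```

```text
t 4.55 [480.1 -46.2  60.1] [ 1.800e+02 -1.000e-02  5.215e+01] F [-0.5  0.3  2.8] w 43.7 10.0
3 rows to [480.0, -46.0, 150.0, 52.15]
[[[0,0,-0.06],[0,0,0]],[[0,0,-0.06],[0,0,0]],[[0,0,-0.06],[0,0,0]]]
5 rows to [590.0, -165.0, 150.0, 52.15]
[[[-0.011,0.064,0],[0,0,0]],[[-0.01,0.064,0],[0,0,0]],[[-0.011,0.064,0],[0,0,0]],[[-0.01,0.064,0],[0,0,0]],[[-0.011,0.063,0],[0,0,0]]]
3 rows to [590.0, -165.0, 61.0, 52.15]
[[[0,0,0.059],[0,0,0]],[[0,0,0.06],[0,0,0]],[[0,0,0.059],[0,0,0]]]
```

Call:
{"fn": "send_rows", "kwargs": {"deltas": [[[0,0,-0.04],[0,0,0]],[[0,0,-0.07],[0,0,0]],[[0,0,-0.07],[0,0,0]],[[0,0.03,0],[0,0,0]],[[-0.01,0.064,0],[0,0,0]],[[-0.011,0.064,0],[0,0,0]],[[-0.01,0.064,0],[0,0,0]],[[-0.011,0.064,0],[0,0,0]],[[-0.011,0.034,0],[0,0,0]],[[0,0,0],[0,0,0]]]}}

```text
time_s: 5.55
ee_pos: [591.1, -167.4, 147.8]
ee_rot: [-179.9, 0.0, 52.0]
force: [0.4, 0.0, -1.7]
gripper_width: 43.7
gripper_force: 10.0
```

Call:
{"fn": "send_rows", "kwargs": {"deltas": [[[0,0,0.05],[0,0,0]],[[0,0,0.06],[0,0,0]],[[0,0,0.04],[0,0,0]],[[0,0,0.015],[0,0,0]],[[0,0,0.009],[0,0,0]],[[0,0,0.003],[0,0,0]],[[0,0,0.002],[0,0,0]],[[0,0,0],[0,0,0]],[[0,0,0],[0,0,0]]]}}

```text
time_s: 6.45
ee_pos: [590.6, -165.3, 61.2]
ee_rot: [179.9, -0.0, 52.2]
force: [0.7, 0.3, -0.8]
gripper_width: 44.1
gripper_force: 10.0
```

Call:
{"fn": "send_rows", "kwargs": {"deltas": [[[0,0,0.002],[0,0,0]],[[0,0,0],[0,0,0]],[[0,0,0],[0,0,0]]]}}

```text
time_s: 6.75
ee_pos: [590.5, -165.3, 60.1]
ee_rot: [179.9, -0.0, 52.2]
force: [0.0, 0.4, 3.7]
gripper_width: 43.8
gripper_force: 10.0
```

Call:
{"fn": "send_rows", "kwargs": {"deltas": [[[0,0,0],[0,0,0]],[[0,0,0],[0,0,0]],[[0,0,0],[0,0,0]],[[0,0,0],[0,0,0]],[[0,0,0],[0,0,0]],[[0,0,0],[0,0,0]],[[0,0,-0.06],[0,0,0]],[[0,0,-0.09],[0,0,0]],[[0,0,-0.09],[0,0,0]],[[0,0,0],[0,0,0]]], "grip": 0}}

```text
time_s: 7.75
ee_pos: [593.9, -166.3, 186.6]
ee_rot: [179.3, -0.3, 52.2]
force: [-0.1, 0.3, -0.6]
gripper_width: 91.2
gripper_force: 0.0
```

```bash
python3 plan.py 491 60.4 187 52.15 491 60.4 90 52.15
```

```text
t 7.75 [ 593.9 -166.3  186.6] [179.25  -0.3   52.16] F [-0.1  0.3 -0.6] w 91.2 0.0
6 rows to [491.0, 60.4, 187.0, 52.15]
[[[0.039,-0.073,-0.001],[0.004,-0.002,0]],[[0.039,-0.074,-0.001],[0.004,-0.002,0]],[[0.038,-0.073,-0.001],[0.005,-0.002,0]],[[0.039,-0.074,0],[0.004,-0.001,0]],[[0.038,-0.073,0],[0.005,-0.002,0]],[[0.039,-0.074,-0.001],[0.004,-0.001,0]]]
3 rows to [491.0, 60.4, 90.0, 52.15]
[[[0,0,0.065],[0,0,0]],[[0,0,0.065],[0,0,0]],[[0,0,0.064],[0,0,0]]]
```

Call:
{"fn": "send_rows", "kwargs": {"deltas": [[[0.039,-0.072,0],[0,0,0]],[[0.039,-0.073,0],[0,0,0]],[[0.039,-0.072,0],[0,0,0]],[[0.039,-0.073,0],[0,0,0]],[[0.039,-0.072,0],[0,0,0]],[[0.039,-0.072,0],[0,0,0]],[[0,0,0.09],[0,0,0]],[[0,0,0.09],[0,0,0]],[[0,0,0],[0,0,0]],[[0,0,0],[0,0,0]]], "grip": 0.29}}

```text
time_s: 8.75
ee_pos: [490.5, 60.2, 89.5]
ee_rot: [-179.9, 0.0, 52.1]
force: [0.2, 0.4, 0.8]
gripper_width: 64.7
gripper_force: 0.0
```

```bash
python3 plan.py 491 60.4 50 52.15; python3 - <<'E'
from h import *
p=[604.39,71.09,np.radians(-37.854)]
T=lambda L:np.array(L,float)@Rz(p[2]).T+[p[0],p[1],0]
o=[]
for n,(x0,y0) in dict(scene=(195,105),top=(150,90)).items():
    f=grab_frame(n); g=cv2.resize(f[y0:y0+125,x0:x0+125,::-1],None,fx=3.2,fy=3.2,interpolation=cv2.INTER_CUBIC)
    for L,c in(([[-93,-119,67],[-93,45,67],[-69,45,67],[-69,-119,67],[-93,-119,67]],(0,0,255)),([[-98,-78,55],[-90,-78,55]],(255,0,255)),([[69,-48,51],[-69,-48,51]],(255,0,0))):
        cv2.polylines(g,[((proj(n,T(L))+.5-[x0,y0])*3.2).astype(np.int32)],False,c,1)
    o.append(g)
cv2.imwrite("pics/btn.png",np.hstack(o))
E
```

```text
t 8.75 [490.5  60.2  89.5] [-1.7994e+02  5.0000e-02  5.2150e+01] F [0.2 0.4 0.8] w 64.7 0.0
1 rows to [491.0, 60.4, 50.0, 52.15]
[[[0.001,0.001,0.079],[-0.002,0.002,0]]]
```

View pics/btn.png

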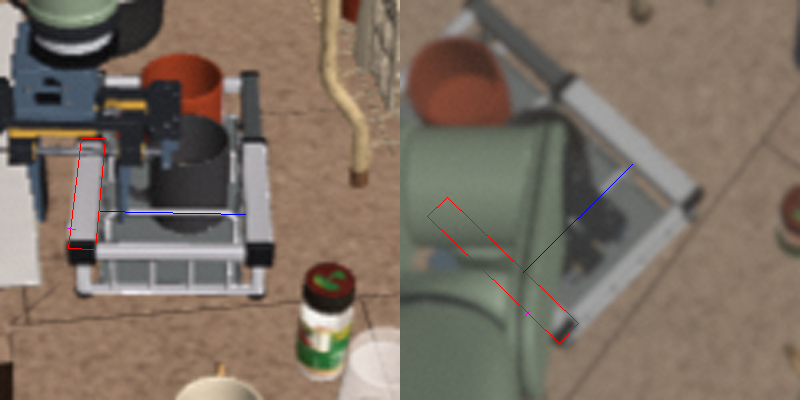

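The front sleeve lies at scene crop (88,195), inside the red outline. The fingers straddle it: outer at (37,200), inner at (122,195). The jar stands upright at (327,320). Going down.

Call:
{"fn": "send_rows", "kwargs": {"deltas": [[[0.001,0.001,0.03],[0,0,0]],[[0,0,0.03],[0,0,0]],[[0,0,0.02],[0,0,0]],[[0,0,0],[0,0,0]],[[0,0,0],[0,0,0]]]}}

```text
time_s: 9.35
ee_pos: [492.1, 60.3, 50.4]
ee_rot: [179.9, -0.1, 52.1]
force: [0.7, 0.1, 0.5]
gripper_width: 64.9
gripper_force: 0.0
```

Call:
{"fn": "send_rows", "kwargs": {"deltas": [[[0,0,0],[0,0,0]],[[0,0,0],[0,0,0]],[[0,0,0],[0,0,0]],[[0,0,0],[0,0,0]],[[0,0,0],[0,0,0]],[[0,0,0],[0,0,0]],[[0,0,0],[0,0,0]],[[0,0,0],[0,0,0]]], "grip": 1, "grip_force": 25}}

```text
time_s: 10.15
ee_pos: [491.0, 60.5, 49.4]
ee_rot: [-180.0, 0.0, 52.2]
force: [-0.6, 1.6, 0.5]
gripper_width: 24.0
gripper_force: 25.0
```

Width 24.0 mm means the button is flush. Now I draw the sleeve out.

Call:
{"fn": "send_rows", "kwargs": {"deltas": [[[-0.004,0,0],[0,0,0]],[[-0.01,0,0],[0,0,0]],[[-0.01,0,0],[0,0,0]],[[-0.01,0,0],[0,0,0]],[[-0.01,0,0],[0,0,0]]]}}

```text
time_s: 10.65
ee_pos: [479.2, 44.8, 49.4]
ee_rot: [180.0, -0.2, 52.1]
force: [1.8, 6.8, -2.7]
gripper_width: 24.2
gripper_force: 25.0
```

Call:
{"fn": "send_rows", "kwargs": {"deltas": [[[-0.01,0,0],[0,0,0]],[[-0.01,0,0],[0,0,0]],[[-0.01,0,0],[0,0,0]],[[-0.008,0,0],[0,0,0]],[[-0.006,0,0],[0,0,0]],[[-0.006,0,0],[0,0,0]],[[-0.004,0,0],[0,0,0]],[[0,0,0],[0,0,0]],[[0,0,0],[0,0,0]]]}}

```text
time_s: 11.55
ee_pos: [461.2, 21.4, 49.4]
ee_rot: [180.0, 0.0, 52.2]
force: [-0.4, -0.3, -2.8]
gripper_width: 23.8
gripper_force: 25.0
```

Call:
{"fn": "send_rows", "kwargs": {"deltas": [[[-0.002,0,0],[0,0,0]],[[-0.002,0,0],[0,0,0]],[[0,0,0],[0,0,0]],[[0,0,0],[0,0,0]]]}}

```text
time_s: 11.95
ee_pos: [460.2, 20.0, 49.4]
ee_rot: [180.0, -0.0, 52.2]
force: [2.1, 0.6, -3.6]
gripper_width: 23.8
gripper_force: 25.0
```

Call:
{"fn": "send_rows", "kwargs": {"deltas": [[[-0.002,0,0],[0,0,0]],[[-0.002,0,0],[0,0,0]],[[0,0,0],[0,0,0]],[[0,0,0],[0,0,0]]]}}

```text
time_s: 12.35
ee_pos: [459.3, 18.8, 49.4]
ee_rot: [180.0, -0.1, 52.1]
force: [3.9, 2.7, -7.2]
gripper_width: 24.1
gripper_force: 25.0
```

Call:
{"fn": "send_rows", "kwargs": {"deltas": [[[0,0,0],[0,0,0]],[[0,0,0],[0,0,0]],[[0,0,0],[0,0,0]],[[0,0,0],[0,0,0]],[[0,0,-0.06],[0,0,0]],[[0,0,-0.09],[0,0,0]],[[0,0,-0.09],[0,0,0]],[[-0.05,0.07,0],[0,0,0]],[[-0.05,0.07,0],[0,0,0]],[[-0.05,0.07,0],[0,0,0]]], "grip": 0.25}}

```text
time_s: 13.35
ee_pos: [495.8, -106.4, 170.2]
ee_rot: [179.9, -0.0, 52.2]
force: [0.6, 0.7, 0.1]
gripper_width: 68.4
gripper_force: 0.0
```

```bash
python3 - <<'E'
from h import *
print(state()["ee_pos"],state()["force"])
p=[604.39,71.09,np.radians(-37.854)]
T=lambda L:np.array(L,float)@Rz(p[2]).T+[p[0],p[1],0]
o=[]
for n,(x0,y0) in dict(scene=(195,105),top=(150,90)).items():
    f=grab_frame(n); g=cv2.resize(f[y0:y0+125,x0:x0+125,::-1],None,fx=3.2,fy=3.2,interpolation=cv2.INTER_CUBIC)
    for L,c in(([[-93,-169,67],[-93,-5,67],[-69,-5,67],[-69,-169,67],[-93,-169,67]],(0,0,255)),([[-93,-78,67],[-93,-78,43]],(255,0,255)),([[69,-169,67],[93,-169,67]],(0,0,255))):
        cv2.polylines(g,[((proj(n,T(L))+.5-[x0,y0])*3.2).astype(np.int32)],False,c,1)
    o.append(g)
cv2.imwrite("pics/out.png",np.hstack(o))
E
```

```text
[ 495.8183598  -106.35195221  170.19454296] [0.64985417 0.70921036 0.06417928]
```

View pics/out.png

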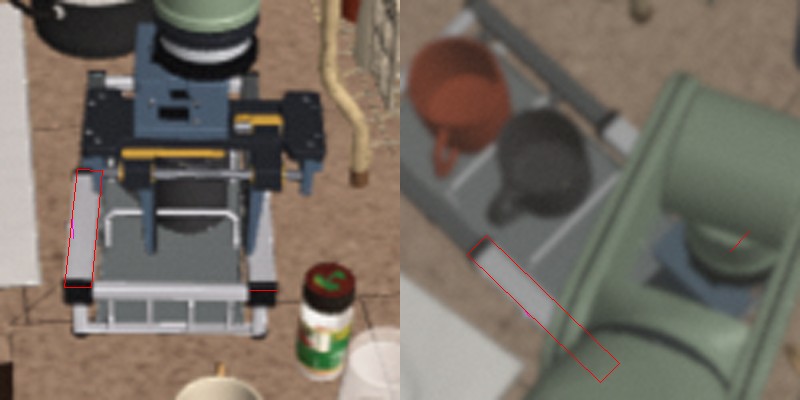

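The sleeve outline at 50 mm fits (end cap at scene crop (78,290)). The button itself is too small to see. I'll confirm the lock with a pull test.

```bash
python3 plan.py 460.5 20.5 176 52.15 460.5 20.5 50 52.15
```

```text
t 13.45 [ 497.  -109.2  169.6] [1.7985e+02 3.0000e-02 5.1890e+01] F [-0.3  1.   0.4] w 68.6 0.0
3 rows to [460.5, 20.5, 176.0, 52.15]
[[[0.053,-0.072,-0.004],[0.002,0,-0.003]],[[0.053,-0.073,-0.005],[0.002,0,-0.003]],[[0.053,-0.072,-0.004],[0.001,0.001,-0.003]]]
3 rows to [460.5, 20.5, 50.0, 52.15]
[[[0,0,0.084],[0,0,0]],[[0,0,0.084],[0,0,0]],[[0,0,0.084],[0,0,0]]]
```

Call:
{"fn": "send_rows", "kwargs": {"deltas": [[[0.052,-0.07,0],[0,0,0]],[[0.051,-0.07,0],[0,0,0]],[[0.051,-0.07,0],[0,0,0]],[[0,0,0.06],[0,0,0]],[[0,0,0.07],[0,0,0]],[[0,0,0.07],[0,0,0]],[[0,0,0.03],[0,0,0]],[[0,0,0.01],[0,0,0]],[[0,0,0],[0,0,0]],[[0,0,0],[0,0,0]]]}}

```text
time_s: 14.45
ee_pos: [460.6, 20.3, 50.3]
ee_rot: [179.9, -0.1, 52.2]
force: [-0.3, -0.2, 0.2]
gripper_width: 68.2
gripper_force: 0.0
```

Call:
{"fn": "send_rows", "kwargs": {"deltas": [[[0,0,0],[0,0,0]],[[0,0,0],[0,0,0]],[[0,0,0],[0,0,0]],[[0,0,0],[0,0,0]],[[0,0,0],[0,0,0]],[[0,0,0],[0,0,0]],[[0,0,0],[0,0,0]]], "grip": 1, "grip_force": 25}}

```text
time_s: 15.15
ee_pos: [460.2, 20.0, 49.5]
ee_rot: [180.0, 0.0, 52.2]
force: [1.6, -0.7, 0.4]
gripper_width: 24.0
gripper_force: 25.0
```

Call:
{"fn": "send_rows", "kwargs": {"deltas": [[[-0.004,0,0],[0,0,0]],[[-0.004,0,0],[0,0,0]],[[0,0,0],[0,0,0]],[[0,0,0],[0,0,0]],[[0,0,0],[0,0,0]]]}}

```text
time_s: 15.65
ee_pos: [459.5, 19.0, 49.5]
ee_rot: [179.9, -0.3, 52.1]
force: [5.1, 11.8, -4.3]
gripper_width: 23.8
gripper_force: 25.0
```

Locked: 12.5 N at about 1 mm of play, while the drag is only 2 N. Releasing and going to the mug: rim pinch opposite the handle.

Call:
{"fn": "send_rows", "kwargs": {"deltas": [[[0.004,0,0],[0,0,0]],[[0,0,0],[0,0,0]],[[0,0,0],[0,0,0]],[[0,0,0],[0,0,0]],[[0,0,0],[0,0,0]],[[0,0,-0.06],[0,0,0]],[[0,0,-0.09],[0,0,0]],[[0,0,-0.09],[0,0,0]],[[0,0,0],[0,0,0]],[[0,0,0],[0,0,0]]], "grip": 0.25}}

```text
time_s: 16.65
ee_pos: [458.9, 18.4, 170.2]
ee_rot: [179.9, -0.1, 52.1]
force: [-0.5, -0.4, -1.5]
gripper_width: 68.7
gripper_force: 0.0
```

```bash
python3 plan.py 399 -242.7 170 -50.5
```

```text
t 16.65 [458.9  18.4 170.2] [ 1.799e+02 -8.000e-02  5.214e+01] F [-0.5 -0.4 -1.5] w 68.7 0.0
13 rows to [399.0, -242.7, 170.0, -50.5]
[[[-0.037,0.017,0],[0,0,0.276]],[[-0.035,0.022,0],[0,0,0.276]],[[-0.031,0.027,0],[0,0,0.276]],[[-0.027,0.031,0],[0,0,0.275]],[[-0.023,0.034,0],[0,0,0.276]],[[-0.018,0.037,0],[0,-0.001,0.275]],[[-0.012,0.039,0],[0,0,0.276]],[[-0.007,0.041,0],[0,-0.001,0.275]],[[-0.001,0.041,0],[0,0,0.276]],[[0.004,0.041,0],[0,0,0.275]],[[0.01,0.04,0],[-0.001,-0.001,0.276]],[[0.016,0.039,0],[0,0,0.275]],[[0.02,0.036,0],[-0.001,-0.001,0.276]]]
```

Call:
{"fn": "send_rows", "kwargs": {"deltas": [[[-0.037,0.017,0],[0,0,0.276]],[[-0.035,0.022,0],[0,0,0.276]],[[-0.031,0.027,0],[0,0,0.276]],[[-0.027,0.031,0],[0,0,0.275]],[[-0.023,0.034,0],[0,0,0.276]],[[-0.018,0.037,0],[0,0,0.275]],[[-0.012,0.039,0],[0,0,0.276]],[[-0.007,0.041,0],[0,0,0.275]],[[-0.001,0.041,0],[0,0,0.276]],[[0.004,0.041,0],[0,0,0.275]]], "grip": 0.45}}

```text
time_s: 17.65
ee_pos: [411.0, -182.0, 167.3]
ee_rot: [180.0, 0.3, -27.1]
force: [-0.2, 0.1, -0.2]
gripper_width: 50.1
gripper_force: 0.0
```

Call:
{"fn": "send_rows", "kwargs": {"deltas": [[[0.01,0.04,0],[0,0,0.276]],[[0.016,0.039,0],[0,0,0.275]],[[0.02,0.036,0],[0,0,0.276]],[[0,0,0.05],[0,0,0]],[[0,0,0],[0,0,0]],[[0,0,0],[0,0,0]],[[0,0,0],[0,0,0]]]}}

```text
time_s: 18.35
ee_pos: [398.8, -242.2, 144.5]
ee_rot: [-180.0, 0.0, -50.5]
force: [-0.4, -1.0, -0.8]
gripper_width: 50.4
gripper_force: 0.0
```

```bash
python3 plan.py 399 -242.7 81 -50.5; python3 - <<'E'
from h import *
o=[]
for n,(x0,y0) in dict(scene=(200,170),top=(225,150)).items():
    f=grab_frame(n); g=cv2.resize(f[y0:y0+125,x0:x0+125,::-1],None,fx=3.2,fy=3.2,interpolation=cv2.INTER_CUBIC)
    c=np.array([428.8,-218.2,0]); t=np.linspace(0,6.3,50)
    for L in(np.c_[42*np.cos(t),42*np.sin(t),0*t+98],[[0,0,98],[-29.7,-24.5,98]]):
        cv2.polylines(g,[((proj(n,np.array(L)+c)+.5-[x0,y0])*3.2).astype(np.int32)],False,(0,0,255),1)
    o.append(g)
cv2.imwrite("pics/mug.png",np.hstack(o))
E
```

```text
t 18.35 [ 398.8 -242.2  144.5] [-1.800e+02  2.000e-02 -5.045e+01] F [-0.4 -1.  -0.8] w 50.4 0.0
2 rows to [399.0, -242.7, 81.0, -50.5]
[[[0.001,0,0.063],[0,0,0.001]],[[0,0,0.064],[0,0.001,0.001]]]
```

View pics/mug.png

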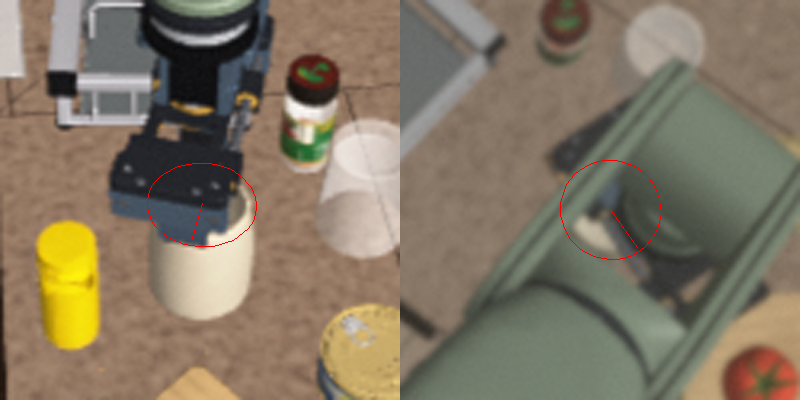

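The mug shows at scene crop (202,250), with its rim inside the red ellipse and the gripper above the wall to pinch. Descending in steps.

Call:
{"fn": "send_rows", "kwargs": {"deltas": [[[0,0.001,0.04],[0,0,0]],[[0,0,0.03],[0,0,0]],[[0,0,0.015],[0,0,0]],[[0,0,0],[0,0,0]]]}}

```text
time_s: 18.85
ee_pos: [398.1, -242.4, 101.5]
ee_rot: [180.0, 0.1, -50.5]
force: [0.5, 0.5, -0.2]
gripper_width: 50.1
gripper_force: 0.0
```

Call:
{"fn": "send_rows", "kwargs": {"deltas": [[[0,0,0.02],[0,0,0]],[[0,0,0.02],[0,0,0]],[[0,0,0],[0,0,0]],[[0,0,0],[0,0,0]]]}}

```text
time_s: 19.25
ee_pos: [398.3, -242.7, 81.7]
ee_rot: [180.0, 0.0, -50.5]
force: [-0.4, 0.4, 0.8]
gripper_width: 50.1
gripper_force: 0.0
```

Call:
{"fn": "send_rows", "kwargs": {"deltas": [[[0,0,0],[0,0,0]],[[0,0,0],[0,0,0]],[[0,0,0],[0,0,0]],[[0,0,0],[0,0,0]],[[0,0,0],[0,0,0]],[[0,0,0],[0,0,0]],[[0,0,0],[0,0,0]],[[0,0,0],[0,0,0]]], "grip": 1, "grip_force": 30}}

```text
time_s: 20.05
ee_pos: [398.4, -242.9, 82.1]
ee_rot: [-180.0, -0.0, -50.5]
force: [1.5, 1.6, 2.4]
gripper_width: 9.7
gripper_force: 27.2
```

Call:
{"fn": "send_rows", "kwargs": {"deltas": [[[0,0,-0.01],[0,0,0]],[[0,0,-0.02],[0,0,0]],[[0,0,-0.04],[0,0,0]],[[0,0,-0.06],[0,0,0]],[[0,0,-0.06],[0,0,0]],[[0,0,-0.06],[0,0,0]],[[0,0,-0.03],[0,0,0]],[[0,0,0],[0,0,0]],[[0,0,0],[0,0,0]],[[0,0,0],[0,0,0]]]}}

```text
time_s: 21.05
ee_pos: [397.4, -242.3, 220.6]
ee_rot: [179.9, 0.2, -50.5]
force: [-0.1, -0.7, -3.8]
gripper_width: 9.8
gripper_force: 27.6
```

```bash
python3 plan.py 583.6 -43.2 225 52.15 22
```

```text
t 21.05 [ 397.4 -242.3  220.6] [ 1.7994e+02  1.7000e-01 -5.0490e+01] F [-0.1 -0.7 -3.8] w 9.8 27.6
13 rows to [583.6, -43.2, 225.0, 52.15]
[[[-0.005,-0.042,-0.001],[0,0,-0.276]],[[0,-0.042,-0.001],[0,0,-0.276]],[[0.006,-0.041,-0.001],[0,0,-0.276]],[[0.012,-0.04,-0.001],[0,0,-0.275]],[[0.017,-0.038,-0.001],[-0.001,0,-0.276]],[[0.022,-0.036,-0.001],[-0.001,0.001,-0.275]],[[0.027,-0.032,0],[0,0.001,-0.276]],[[0.031,-0.028,-0.001],[-0.001,0,-0.275]],[[0.035,-0.024,0],[0,0.001,-0.276]],[[0.038,-0.019,-0.001],[-0.001,0,-0.275]],[[0.04,-0.013,0],[0,0.001,-0.276]],[[0.041,-0.008,-0.001],[-0.001,0,-0.275]],[[0.041,-0.001,0],[0,0.001,-0.276]]]
```

Call:
{"fn": "send_rows", "kwargs": {"deltas": [[[-0.003,-0.021,0],[0,0,-0.138]],[[-0.002,-0.021,-0.001],[0,0,-0.138]],[[0,-0.042,-0.001],[0,0,-0.276]],[[0.006,-0.041,-0.001],[0,0,-0.276]],[[0.012,-0.04,-0.001],[0,0,-0.275]],[[0.017,-0.038,-0.001],[0,0,-0.276]],[[0.022,-0.036,-0.001],[0,0,-0.275]],[[0.027,-0.032,0],[0,0,-0.276]],[[0.031,-0.028,-0.001],[0,0,-0.275]],[[0.035,-0.024,0],[0,0,-0.276]]]}}

```text
time_s: 22.05
ee_pos: [526.5, -103.6, 223.9]
ee_rot: [-179.9, 0.1, 20.9]
force: [0.9, 0.5, -3.5]
gripper_width: 9.9
gripper_force: 27.6
```

Call:
{"fn": "send_rows", "kwargs": {"deltas": [[[0.038,-0.019,-0.001],[0,0,-0.275]],[[0.04,-0.013,0],[0,0,-0.276]],[[0.041,-0.008,-0.001],[0,0,-0.275]],[[0.021,-0.001,0],[0,0,-0.138]],[[0.02,0,0],[0,0,-0.138]],[[0,0,0],[0,0,0]],[[0,0,0],[0,0,0]],[[0,0,0],[0,0,0]]]}}

```text
time_s: 22.85
ee_pos: [582.9, -43.5, 225.8]
ee_rot: [-179.9, 0.1, 52.1]
force: [-0.9, 0.3, -2.8]
gripper_width: 9.8
gripper_force: 27.6
```

```bash
python3 plan.py 583.6 -43.2 150 52.15 22; python3 - <<'E'
from h import *
p=[604.39,71.09,np.radians(-37.854)]
T=lambda L:np.array(L,float)@Rz(p[2]).T+[p[0],p[1],0]
s=state()["ee_pos"]; zb=s[2]-82.1+0
t=np.linspace(0,6.3,50); o=[]
for n,(x0,y0) in dict(scene=(190,90),top=(165,90)).items():
    f=grab_frame(n); g=cv2.resize(f[y0:y0+125,x0:x0+125,::-1],None,fx=3.2,fy=3.2,interpolation=cv2.INTER_CUBIC)
    for L,c in(([[-93,-169,67],[-93,-5,67],[-69,-5,67],[-69,-169,67],[-93,-169,67]],(0,0,255)),(np.c_[16.5+42*np.cos(t),-103+42*np.sin(t),0*t+zb],(0,0,255)),(np.c_[16.5+42*np.cos(t),-103+42*np.sin(t),0*t+zb+98],(0,0,255)),([[-41.5,-112,zb+12],[-41.5,-112,zb+87]],(255,0,0))):
        cv2.polylines(g,[((proj(n,T(L))+.5-[x0,y0])*3.2).astype(np.int32)],False,c,1)
    o.append(g)
cv2.imwrite("pics/held.png",np.hstack(o))
E
```

```text
t 22.85 [582.9 -43.5 225.8] [-1.7994e+02  5.0000e-02  5.2080e+01] F [-0.9  0.3 -2.8] w 9.8 27.6
4 rows to [583.6, -43.2, 150.0, 52.15]
[[[0,0,0.038],[-0.001,0,-0.001]],[[0,0,0.038],[0,0.001,0]],[[0.001,0,0.038],[-0.001,0,-0.001]],[[0,0.001,0.038],[0,0.001,0]]]
```

View pics/held.png

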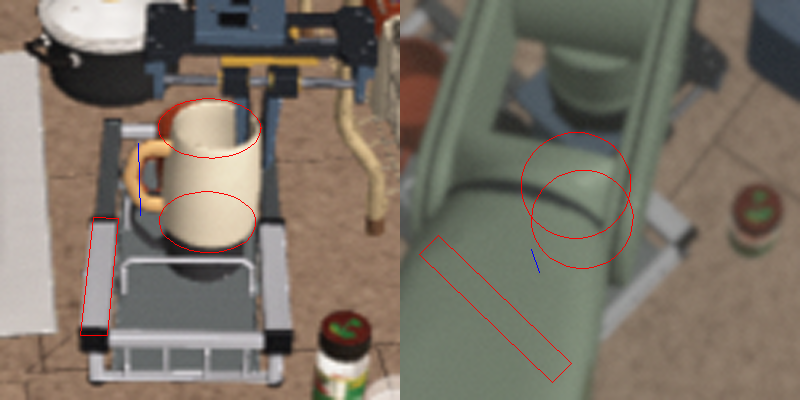

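The mug hangs upright over the new bay at scene crop (210,175), handle to the front at (140,175), matching the predicted outlines. Lowering it.

Call:
{"fn": "send_rows", "kwargs": {"deltas": [[[0,0,0.02],[0,0,0]],[[0,0,0.05],[0,0,0]],[[0,0,0.06],[0,0,0]],[[0,0,0.05],[0,0,0]],[[0,0,0.04],[0,0,0]],[[0,0,0.02],[0,0,0]],[[0,0,0.01],[0,0,0]],[[0,0,0],[0,0,0]],[[0,0,0],[0,0,0]]]}}

```text
time_s: 23.85
ee_pos: [584.2, -43.2, 102.4]
ee_rot: [179.9, -0.1, 52.1]
force: [0.1, 0.5, -2.6]
gripper_width: 9.9
gripper_force: 27.7
```

Call:
{"fn": "send_rows", "kwargs": {"deltas": [[[0,0,0.004],[0,0,0]],[[0,0,0.004],[0,0,0]],[[0,0,0.002],[0,0,0]],[[0,0,0.002],[0,0,0]],[[0,0,0],[0,0,0]],[[0,0,0],[0,0,0]]]}}

```text
time_s: 24.45
ee_pos: [583.5, -43.0, 95.4]
ee_rot: [-180.0, -0.0, 52.2]
force: [-0.1, 0.3, -3.1]
gripper_width: 9.9
gripper_force: 27.7
```

Call:
{"fn": "send_rows", "kwargs": {"deltas": [[[0,0,0.004],[0,0,0]],[[0,0,0.004],[0,0,0]],[[0,0,0.002],[0,0,0]],[[0,0,0.002],[0,0,0]],[[0,0,0],[0,0,0]],[[0,0,0],[0,0,0]]]}}

```text
time_s: 25.05
ee_pos: [583.5, -43.0, 89.5]
ee_rot: [180.0, -0.0, 52.2]
force: [0.4, -0.2, -3.1]
gripper_width: 9.8
gripper_force: 27.7
```

Call:
{"fn": "send_rows", "kwargs": {"deltas": [[[0,0,0.002],[0,0,0]],[[0,0,0.002],[0,0,0]],[[0,0,0],[0,0,0]],[[0,0,0],[0,0,0]]]}}

```text
time_s: 25.45
ee_pos: [583.5, -43.0, 87.4]
ee_rot: [-180.0, -0.0, 52.2]
force: [-0.9, -0.8, -3.8]
gripper_width: 9.4
gripper_force: 27.7
```

Call:
{"fn": "send_rows", "kwargs": {"deltas": [[[0,0,0.002],[0,0,0]],[[0,0,0.001],[0,0,0]],[[0,0,0],[0,0,0]],[[0,0,0],[0,0,0]]]}}

```text
time_s: 25.85
ee_pos: [583.7, -43.1, 86.2]
ee_rot: [180.0, -0.0, 52.2]
force: [0.2, 0.6, -2.0]
gripper_width: 9.8
gripper_force: 27.8
```

Call:
{"fn": "send_rows", "kwargs": {"deltas": [[[0,0,0.002],[0,0,0]],[[0,0,0.001],[0,0,0]],[[0,0,0],[0,0,0]],[[0,0,0],[0,0,0]]]}}

```text
time_s: 26.25
ee_pos: [584.3, -43.3, 86.0]
ee_rot: [179.9, -0.1, 52.2]
force: [-0.6, -1.0, 5.6]
gripper_width: 9.6
gripper_force: 28.2
```

Contact with the floor. Releasing to a small opening, then rising straight up.

Call:
{"fn": "send_rows", "kwargs": {"deltas": [[[0,0,-0.001],[0,0,0]],[[0,0,0],[0,0,0]],[[0,0,0],[0,0,0]],[[0,0,0],[0,0,0]],[[0,0,0],[0,0,0]]], "grip": 0.67}}

```text
time_s: 26.75
ee_pos: [583.5, -43.1, 84.7]
ee_rot: [-180.0, -0.0, 52.2]
force: [-0.5, -0.3, 0.6]
gripper_width: 30.2
gripper_force: 0.0
```

Call:
{"fn": "send_rows", "kwargs": {"deltas": [[[0,0,-0.01],[0,0,0]],[[0,0,-0.02],[0,0,0]],[[0,0,-0.04],[0,0,0]],[[0,0,-0.08],[0,0,0]],[[0,0,-0.08],[0,0,0]],[[0,0,0],[0,0,0]]]}}

```text
time_s: 27.35
ee_pos: [587.1, -43.3, 207.1]
ee_rot: [179.3, -0.4, 52.2]
force: [0.4, -0.0, 0.3]
gripper_width: 30.2
gripper_force: 0.0
```

Call:
{"fn": "send_rows", "kwargs": {"deltas": [[[-0.09,0,0],[0,0,0]],[[-0.09,0,0],[0,0,0]],[[-0.09,0,0],[0,0,0]],[[-0.09,0,0],[0,0,0]],[[0,0,0],[0,0,0]],[[0,0,0],[0,0,0]]]}}

```text
time_s: 27.95
ee_pos: [472.8, -185.7, 200.2]
ee_rot: [180.0, -0.0, 52.0]
force: [0.2, -0.1, 0.0]
gripper_width: 29.9
gripper_force: 0.0
```

```bash
python3 - <<'E'
from h import *
p=[604.39,71.09,np.radians(-37.854)]
T=lambda L:np.array(L,float)@Rz(p[2]).T+[p[0],p[1],0]
t=np.linspace(0,6.3,50); o=[]
for n,(x0,y0) in dict(scene=(190,100),top=(150,90)).items():
    f=grab_frame(n); g=cv2.resize(f[y0:y0+125,x0:x0+125,::-1],None,fx=3.2,fy=3.2,interpolation=cv2.INTER_CUBIC)
    for L,c in(([[-93,-169,67],[-93,-5,67],[-69,-5,67],[-69,-169,67],[-93,-169,67]],(0,0,255)),(np.c_[16.5+42*np.cos(t),-103+42*np.sin(t),0*t+102],(0,0,255))):
        cv2.polylines(g,[((proj(n,T(L))+.5-[x0,y0])*3.2).astype(np.int32)],False,c,1)
    o.append(g)
cv2.imwrite("pics/end.png",np.hstack(o))
E
```

```text
(no output)
```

View pics/end.png

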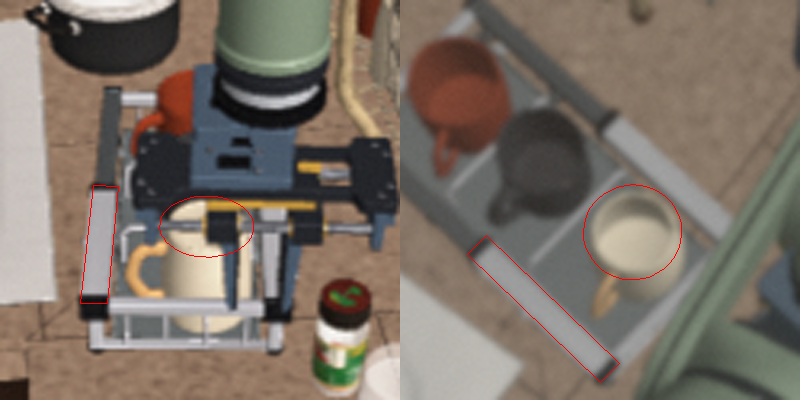

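The final picture shows the mug upright in the new bay (top crop (632,232), inside its outline), handle to the front at (605,297). The sleeve is at its 50 mm outline, and the jar stands upright at scene crop (343,335). The arm is clear, so I hand in.

```bash
python3 -c "
from workcell import *
print(job_done())"
```

```text
the job is handed in; nothing more can be done
None
```

I set the spice jar aside upright, drew the drainer's sliding end out one hole (a pull test showed it locked), stood the mug in the new bay with its handle to the front, and handed the job in at about 28 s; no verdict came back.

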